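Inspect a carved block under a loupe

ROBOT

A 6-joint arm with a two-finger parallel gripper is mounted at the origin on the work surface. World frame = base frame: x ahead of the robot, y to its left, z up, the work surface at z = 0. Lengths are in mm, angles in rad, forces in N, time in s.
With the tool pointing down it reaches from about 375 to 975 mm from the base axis. Payload 3.8 kg.
Tool frame: the origin (TCP) lies on the centre line of the jaws, within the pads' length; the fingertips stand 17 mm ahead of it and the grasp point (between the pads) lies 2 mm behind it; x points along the fingers, y is the direction in which the jaws open and shut, and the axes are right-handed (so a half turn about x gives the same grasp; the last joint's range is limited). The gripper opens to 88 mm and grips with 3 to 60 N. Pads are 18 mm wide; open, the fingers measure 123 mm over their backs; the gripper's body (75 mm by 187 mm) begins 45 mm behind the grasp point.
Start: joints at [1.091, 0.264, 1.604, -0, 1.274, -0.037], TCP at [289.215, 609.896, 255.706] pointing down, gripper open.
Joint ranges: [-2.63, 2.63], [-0.94, 2.18], [0.31, 2.57], [-1.31, 4.45], [0, 2.66], [-2.55, 2.55]. Speed limits (rad/s): [2.57, 2.57, 3.14, 3.14, 3.14, 3.14].

INTERFACE

Orientations are given as a unit quaternion [w, x, y, z].
In Python, from station import r, set_gripper, kinematics, snapshot, camera_model, ticket, read_t, read_qpos, read_joint_velocities, read_joint_torque, read_tool_pos, read_tcp_rot, read_contact_force, read_torque, read_opening gives the robot as it stands. The module is installed in compiled form; this text tells all that it offers. Calls block until the motion is done:
- r.movep(position, orientation): joint-space move of the TCP to a pose.
- r.move_l(position, rate=150, rot=None, max_force=None): straight line of the TCP; rot=None keeps the orientation; rate is the mean speed in mm/s. With max_force (N) it stops when the force on the tool has changed by that much, and returns True; else False.
- r.move_j(angles): joint-space move.
- set_gripper(opening, effort=None): opening from 0.0 (shut) to 1.0 (fully open); effort is the grip in N (None keeps the last); returns when the fingers have stopped.
- r.dwell(seconds).
- kinematics.ik(position, orientation): joint angles nearest the present ones, or None.
- snapshot(name): name is "side" or "top" or "wrist"; returns (picture, depth): 384x512x3 uint8, blue, green, red; 384x512 float32, mm along the optical axis (not along the pixel's ray), 0 where there is no reading.
- camera_model(name): a dict with "fx", "fy", "cx", "cy" (pixels), "position" and "rotation" of the camera in the world. Camera axes: x right, y down, z forward; pixel columns grow to the right and rows downward; lengths in mm; the calibration is good to about 2 mm. The wrist camera is an equidistant fisheye: a pixel r from the principal point sees the ray r / f radians off the axis. A picture is of the moment at which its call begins: read the wrist's pose just before it. camera_model takes no time and is no camera call; for the wrist camera it gives the pose at the moment of the call.
A pose or a line that the arm cannot do raises r.IKError and nothing moves.
- ticket.close_job(): hands the job in, once; it reports no verdict.
Readings, each from a call of its own:
- read_t(): time.
- read_qpos(): joint angles.
- read_joint_velocities(): joint speeds.
- read_joint_torque(): joint torques, N m.
- read_tool_pos(): TCP position.
- read_tcp_rot(): TCP orientation.
- read_contact_force(): force on the tool from outside, world axes, zero at the start.
- read_torque(): the same for the moment, N m.
- read_opening(): opening from 0.0 (shut) to 1.0 (fully open).
Only numpy, scipy, OpenCV 4.12 (cv2) and the standard library are available. Lean on these libraries where they do the work, as an engineer would, in place of code of your own. Each camera call takes 0.05 s, during which the arm holds its last target. There are 200 camera calls.

TASK

Seat the carved wooden block fully down on the two dowels of the inspection board, either way round, and let go of it. Then pick up the loupe by its handle and hold it level and still, face up, with its lens centred over the block and at the height of the brass pointer on the board's post. Finish while still holding it there in the gripper; do not shift the pointer, and leave the mallet, gouge and mug alone.

Things in the scene. Friction and masses are not known exactly. Their poses are not given: they have to be found in the camera images.
- seat (a point): Inspection board: plywood plate 215 x 100 x 20 mm fixed to the bench at a varying place and yaw. This point lies on its top face, 20 mm above the bench, midway between its two upright dowels. Axes: x along the board's length (towards the post), z up. The dowels are 10 mm thick and 18 mm high with tapered tops, at x = -40 and +40 mm. The plate reaches from x = -75 to +140 mm and +-50 mm in y. A steel post 10 mm thick stands at x = +120 mm; its top is 165 mm above the bench.
- pointer (a point): Tip of the thin horizontal brass pointer, which sticks out 44 mm from the post's axis towards the dowels on a brass collar 22 mm across and 14 mm high, about 76 mm from the seat point in the seat's +x. Its height marks where the middle of the lens's thickness must be: it varies between 110 and 150 mm above the bench. The collar is clamped by friction (about 12 N shifts it).
- block_center (a point): Loose light-wood block 110 x 56 x 34 mm (x, y, z), about 0.13 kg, with a carved rosette in relief (3 mm proud) on top and two vertical through holes 13 mm wide at x = -40 and +40 mm. The point is its centre, 17 mm above its underside; x along its length, z up. It lies flat on the bench, rosette up, to the left or right of the board. Seated, its underside rests on the board's top face and its centre is 17 mm above the seat point. Grasp it across its 56 mm width.
- loupe_grip (a point): Centre of the loupe's handle: flat-sided wood 110 mm long (x), 20 mm wide (y), 24 mm high (z); near the loupe's centre of mass (about 0.13 kg in all). The loupe lies level on the bench on the other side of the board from the block, resting on its handle, this point 12 mm above the bench. x points along the handle towards the lens, z up.
- loupe_lens (a point): Centre of the loupe's lens, mid-thickness: glass in a dark metal ring 72 mm across and 12 mm high, 99 mm from the handle's centre along its x and at the same height as the handle's centre. z is the lens's axis, up when level.
- loupe: The loupe as a whole; origin on the underside of the handle, at its middle; x along the handle towards the lens, z up.
- board: The inspection board as a whole; origin on the bench, 20 mm straight below the seat point; axes as the seat's.
- block: The carved block as a whole; origin at the centre of its underside; axes as block_center's.
- mallet_center (a point): Bystander: turned wooden carver's mallet standing on its head, 90 mm across and 220 mm high; the point is half-way up. Leave alone.
- gouge_center (a point): Bystander: carving gouge lying at the bench's far side, 255 mm long, handle 24 mm thick; the point is on its axis at the front end of its handle, near its middle. Leave alone.
- mug_center (a point): Bystander: white mug 80 mm across and 90 mm high; the point is its centre, half-way up. Leave alone.
There are look-alikes about, which are no part of the job. Of the things like the block, leave any that is grey; of the rest the smaller one is meant.

How it is judged (in metres and radians):
On the way:
1. the block is seated fully down on both dowels and let go (horizontal distance between block_center and seat below 0.005 m and z of block_center in the frame of seat between 0.013 and 0.0195 m and angle between the x axis of block_center and the x axis of seat, either way round below 0.08 rad and angle between block_center's own z axis and vertical below 0.05 rad and contact force between the fingers and block below 0.1 N), for 0.3 s.
At the end, for the whole second after the job is handed in: Block on both dowels (within 5 mm sideways, 2.5 mm of fully down, 0.08 rad turn, 0.05 rad tilt). Loupe held by the fingers alone, still (20 mm/s, 0.15 rad/s), face up, level within 0.12 rad, lens centre within 14 mm of the block's centre sideways and 8 mm of the pointer's height (horizontal distance between block_center and seat below 0.005 m and z of block_center in the frame of seat between 0.013 and 0.0195 m and angle between the x axis of block_center and the x axis of seat, either way round below 0.08 rad and angle between block_center's own z axis and vertical below 0.05 rad and horizontal distance between loupe_lens and block_center below 0.014 m and z of loupe_lens in the frame of pointer between -0.008 and 0.008 m and angle between loupe_lens's own z axis and vertical below 0.12 rad and contact force between the fingers and loupe above 1 N and linear speed of loupe below 0.02 m/s and angular speed of loupe below 0.15 rad/s and contact force between loupe and board below 0.1 N and contact force between loupe and block below 0.1 N); the arm keeps its last pose, push and grip.
It fails at once if the pointer is shifted by more than 4 mm (distance of pointer from where it was at the start of the episode above 0.004 m).
It fails at once if the mallet, gouge or mug is moved by more than 30 mm (distance of any of mallet_center, gouge_center, mug_center from where it was at the start of the episode above 0.03 m).
It also fails if it takes over 59 s, if anything falls off the work surface, if the arm or the gripper's body presses on something with over 40 N, if the wrist force passes 120 N, or if a joint passes its speed limit or range.

## Working session

There is one attempt and no reset: what is moved stays moved. The work goes in short steps, each a Python script; the robot and the scene stay as the last script left them, time stands still between calls to the robot, and variables do not carry over. Pictures are saved under pics/ and viewed, about 8 in all and at most 12, crops included, and the job is handed in when it is done.

```bash
mkdir -p pics; ls
python3 - <<'E'
from station import *
import cv2,numpy as np
for n in("top","side"):
    p,d=snapshot(n); cv2.imwrite(f"pics/{n}0.png",p); np.save(f"{n}_d.npy",d); cv2.imwrite(f"{n}.png",p)
    m=camera_model(n); print({k:np.round(v,3).tolist() if not isinstance(v,str) else v for k,v in m.items()})
    print((d>0).mean(), d.min(), d.max())
print(read_t(),read_tcp_rot())
a=cv2.imread("pics/top0.png");b=cv2.imread("pics/side0.png")
E
```

```text
pics
{'fx': 489.833, 'fy': 489.833, 'cx': 247.217, 'cy': 188.893, 'position': [344.126, 26.163, 1701.285], 'rotation': [-0.049, 0.712, -0.699, 0.048]}
0.9958597819010416 0.0 2647.6301
{'fx': 373.386, 'fy': 373.386, 'cx': 262.33, 'cy': 198.626, 'position': [560.076, -773.536, 714.48], 'rotation': [-0.451, 0.893, 0.003, 0.007]}
0.9958902994791666 0.0 3350.6414
0.1 [ 0.68966206  0.15459259  0.69003056 -0.15596537]
```

View pics/top0.png

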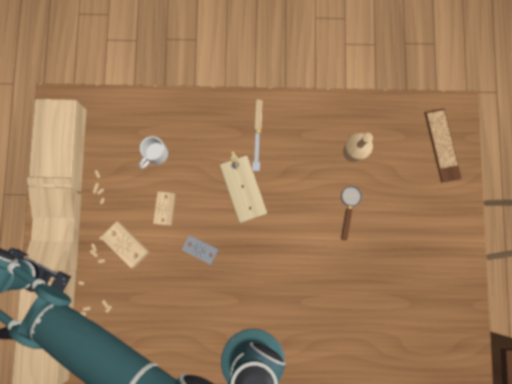

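View pics/side0.png

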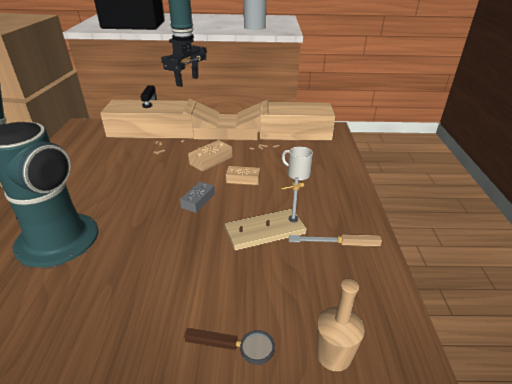

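Top view: the block-like things are light small (164,208), light large (124,245) and grey (200,249). The smaller non-grey one at (164,208) fits. Loupe lens is at (350,196) with its handle at (346,223). The board is at (243,188), with the post near (234,158).

```bash
cat > h.py <<'E'
from station import *
import cv2,numpy as np
from scipy.spatial.transform import Rotation as R
def rot(q): return R.from_quat(np.array(q),scalar_first=True).as_matrix()
def mrot(m):
    a=np.array(m["rotation"]); return a if a.shape==(3,3) else rot(a)
def cloud(n,d,m=None):
    m=m or camera_model(n); v,u=np.mgrid[:384,:512]; x=(u-m["cx"])/m["fx"]; y=(v-m["cy"])/m["fy"]
    if n=="wrist":
        r=np.hypot(x,y); k=np.where(r>1e-9,np.tan(r)/np.maximum(r,1e-9),1); x,y=x*k,y*k
    return np.stack([x*d,y*d,d],-1)@mrot(m).T+m["position"]
def ray_at(n,uv,z,m=None):
    m=m or camera_model(n); uv=np.atleast_2d(np.array(uv,float)); x=(uv[:,0]-m["cx"])/m["fx"]; y=(uv[:,1]-m["cy"])/m["fy"]
    if n=="wrist":
        r=np.hypot(x,y); k=np.sin(r)/np.maximum(r,1e-9); D=np.stack([x*k,y*k,np.cos(r)],-1)
    else: D=np.stack([x,y,np.ones_like(x)],-1)
    D=D@mrot(m).T; return m["position"]+D*((z-m["position"][2])/D[:,2:3])
def down(yaw):  # tool x down, tool y (jaw) at yaw in world xy
    y=np.array([np.cos(yaw),np.sin(yaw),0]);x=np.array([0,0,-1.]);z=np.cross(x,y)
    return R.from_matrix(np.stack([x,y,z],1)).as_quat(scalar_first=True)
E
python3 - <<'E'
from h import *
for n in("top","side"):
    d=np.load(n+"_d.npy"); P=cloud(n,d); np.save(n+"_P.npy",P)
pts={"top":dict(block=(164,208),big=(124,245),grey=(200,249),board=(243,190),lens=(350,196),h1=(349,207),h2=(345,238),post=(234,156),mug=(152,147),mal=(359,147),g=(258,118)),
"side":dict(block=(243,176),big=(210,153),grey=(197,196),board=(262,232),lens=(258,347),handle=(213,339),ptr=(287,188))}
for n in pts:
    P=np.load(n+"_P.npy")
    for k,(u,v) in pts[n].items(): print(n,k,np.round(np.median(P[v-1:v+2,u-1:u+2].reshape(-1,3),0),1))
# block extents from top: height mask
P=np.load("top_P.npy");
for k,(u,v),w,z0 in(("block",(164,208),22,15),("big",(124,245),27,15),("grey",(200,249),22,15),("board",(243,188),38,10),("loupe",(348,213),32,8)):
    Q=P[v-w:v+w,u-w:u+w].reshape(-1,3); Q=Q[(Q[:,2]>z0)&(Q[:,2]<60)]
    (c,s,a)=cv2.minAreaRect(Q[:,:2].astype(np.float32)); print(k,np.round(c,1),np.round(s,1),round(a,1),np.round(np.median(Q[:,2]),1))
a=cv2.imread("top.png")[190:275,95:225]; b=cv2.imread("side.png")[135:255,180:310]
cv2.imwrite("pics/crop1.png",np.hstack([cv2.resize(a,(390,360),interpolation=2),cv2.resize(b,(390,360),interpolation=2)]))
m=camera_model("wrist");print({k:np.round(v,3).tolist() for k,v in m.items()},read_tool_pos())
E
```

```text
top block [502.7 313.6  35.7]
top big [374.6 439.3  49.6]
top grey [366.2 185.4  38.6]
top board [571.7  44.8  19.2]
top lens [ 558.8 -327.3   12.4]
top h1 [ 519.8 -321.3   19.1]
top h2 [ 412.7 -306.1   22.7]
top post [661.8  74.1 162.8]
top mug [720.9 369.2   7.1]
top mal [ 706.7 -334.1  123.6]
top g [829.   -3.   22.9]
side block [505.6 285.2  28. ]
side big [381.9 409.7  44.6]
side grey [368.3 162.2  32.7]
side board [569.8  13.2  17.9]
side lens [ 561.8 -335.8   12.4]
side handle [ 468.7 -325.1   22.5]
side ptr [6.504e+02 2.519e+02 1.000e-01]
block [504.3 314.4] [ 58.2 110.7] 84.1 34.3
big [370.6 447.7] [149.5  97.6] 47.4 45.3
grey [366.6 186.8] [110.1  55.4] 63.9 34.0
board [588.6  40.1] [251.3 240.4] 2.4 19.4
loupe [ 503.7 -321.4] [208.2 218.4] 87.8 16.2
{'fx': 297.319, 'fy': 297.319, 'cx': 255.86, 'cy': 189.288, 'position': [228.864, 637.728, 383.241], 'rotation': [0.112, 0.838, 0.53, 0.069]} [288.93471905 609.37245535 254.53406637]
```

View pics/crop1.png

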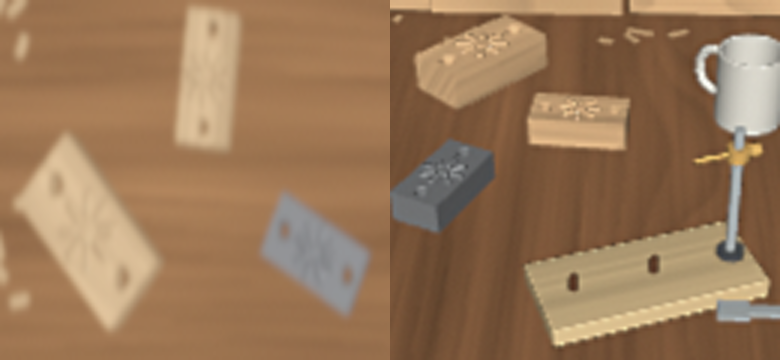

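The crop confirms it: the small light block (top 164,208; side 243,176) measures 110x58 and is 34 high. The large light one is about 150x97 and the third is grey. Next I fit the board roughly, then take close looks over the board and the block.

Run:
```python
from h import *
P=np.load("top_P.npy"); 
M=(P[...,2]>12)&(P[...,2]<28)&(abs(P[...,0]-590)<130)&(abs(P[...,1]-45)<110)
n,l,s,c=cv2.connectedComponentsWithStats(M.astype(np.uint8)); i=1+np.argmax(s[1:,4]); print(s[i])
print("board rect",cv2.minAreaRect(P[l==i][:,:2].astype(np.float32)))
m=camera_model("wrist"); T=rot(read_tcp_rot()); print("cam in tool",T.T@(np.array(m["position"])-read_tool_pos()),"axis",T.T@mrot(m)[:,2], "imgx",T.T@mrot(m)[:,0])
yb=np.radians(84.1)
for y in (yb,yb+np.pi): print(kinematics.ik([504,314,220],down(y)))
# view A: over block ; view B shifted
def shot(k):
    m=camera_model("wrist"); p,d=snapshot("wrist"); cv2.imwrite(f"pics/{k}.png",p); np.savez(f"{k}.npz",p=p,d=d,P=cloud("wrist",d,m),pos=m["position"],rot=m["rotation"]); 
y=min((yb,yb-np.pi,yb+np.pi),key=lambda y:np.inf if kinematics.ik([504,314,220],down(y)) is None else abs(kinematics.ik([504,314,220],down(y))[5]))
r.movep([480,314,230],down(y)); r.dwell(.2); shot("wA"); print(y,read_t(),read_qpos())
r.movep([510,60,270],down(y)); r.dwell(.2); shot("wB"); print(read_t(),read_qpos())
a=np.hstack([cv2.imread("pics/wA.png"),cv2.imread("pics/wB.png")]); cv2.imwrite("pics/AB.png",cv2.resize(a,(800,300),interpolation=cv2.INTER_AREA))
```

```text
[ 220  155   47   67 1639]
board rect ((579.1449584960938, 44.71392822265625), (215.18931579589844, 100.2431869506836), 19.976285934448242)
cam in tool [-128.70134289   -0.37653663  -66.43723568] axis [ 9.65414047e-01 -5.90644676e-04  2.60720866e-01] imgx [3.72566881e-04 9.99999538e-01 8.85863519e-04]
[ 5.15226452e-01  1.36758850e-01  1.82248573e+00 -4.44089210e-16
  1.18234807e+00 -9.52595449e-01]
[ 5.15226452e-01  1.36758850e-01  1.82248573e+00 -4.44089210e-16
  1.18234807e+00  2.18899720e+00]
1.467821900927231 1.675 [ 5.37384426e-01  9.14707380e-02  1.85365582e+00  9.01324826e-05
  1.19634280e+00 -9.31761391e-01]
2.9417 [ 7.06673341e-02 -5.25130415e-02  1.92608226e+00  1.60943808e-04
  1.26861101e+00 -1.39904404e+00]
```

View pics/AB.png

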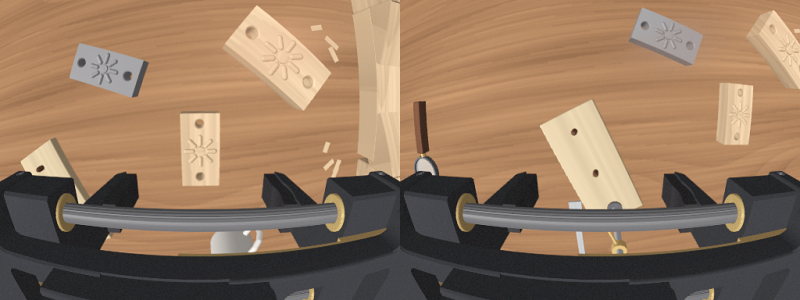

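wA shows the block at about (200,149) in the half-size picture, holes at (199,124) and (201,176). wB shows the board with dowels near (574,132) and (596,173), and the collar near (617,243).

Run:
```python
from h import *
A=np.load("wA.npz");B=np.load("wB.npz")
def rect(Q): c,s,a=cv2.minAreaRect(Q[:,:2].astype(np.float32)); print(" rect",np.round(c,1),np.round(s,1),round(a,2),"z",np.round(np.percentile(Q[:,2],[5,50,95]),1))
def comp(P,lo,hi,c,w):
    M=(P[...,2]>lo)&(P[...,2]<hi)&(np.hypot(P[...,0]-c[0],P[...,1]-c[1])<w)
    n,l,s,_=cv2.connectedComponentsWithStats(M.astype(np.uint8)); return l==1+np.argmax(s[1:,4])
for S in(A,B): rect(S["P"][comp(S["P"],30,42,(504,314),90)])
# holes: dark hole points below top face inside the block
for nm,S in(("A",A),("B",B)):
  P=S["P"]; 
  for s in(-1,1):
    c0=np.array([504,314])+s*40*np.array([np.cos(-.103),np.sin(-.103)])
    X=ray=None
    v,u=np.mgrid[:384,:512]; m=dict(fx=297.319,fy=297.319,cx=255.86,cy=189.288,position=S["pos"],rotation=S["rot"])
    uv=np.stack([u.ravel(),v.ravel()],-1); G=ray_at("wrist",uv,34,m)
    g=cv2.cvtColor(S["p"],cv2.COLOR_BGR2GRAY).ravel(); k=np.hypot(*(G[:,:2]-c0).T)<12; kk=k&(g<np.median(g[k])*.72)
    print(nm,"hole",s,kk.sum(),np.round(G[kk].mean(0),1),"exp",np.round(c0,1))
yaw=np.radians(19.98); X=np.array([np.cos(yaw),np.sin(yaw)]); seat=np.array([548.6,33.6])
P=B["P"]; print("board"); rect(P[comp(P,14,24,seat,150)])
for s in(-1,1):
    c0=seat+s*40*X; D=P[(P[...,2]>27)&(P[...,2]<45)&(np.hypot(P[...,0]-c0[0],P[...,1]-c0[1])<18)]; T=D[D[:,2]>33] if len(D) else D
    print("dowel",s,len(D),np.round(D.mean(0),1),np.round(T.mean(0),1),D[:,2].max(),"exp",np.round(c0,1))
for n,P in(("side",np.load("side_P.npy")),("top",np.load("top_P.npy")),("wB",P)):
    L=(P[...,:2]-seat)@np.stack([X,[-X[1],X[0]]],1); Q=np.concatenate([L,P[...,2:]],-1)
    k=(abs(Q[...,1])<25)&(Q[...,0]>65)&(Q[...,0]<140)&(Q[...,2]>90)&(Q[...,2]<160); print(n,k.sum()); 
    ys,xs=np.nonzero(k)
    for i in range(0,len(ys),max(1,len(ys)//25)): print((xs[i],ys[i]),np.round(Q[ys[i],xs[i]],1))
a=cv2.imread("side.png")[160:245,220:320]; cv2.imwrite("pics/ptr.png",cv2.resize(a,None,fx=6,fy=6,interpolation=2))
```

```text
rect [504.8 311.4] [ 56.3 110.2] 85.2 z [32.6 33.9 36.5]
 rect [505.  312.4] [ 59.4 109.7] 85.16 z [32.1 33.8 36.4]
A hole -1 85 [464.5 314.5  34. ] exp [464.2 318.1]
A hole 1 65 [543.8 306.7  34. ] exp [543.8 309.9]
B hole -1 0 [nan nan nan] exp [464.2 318.1]
B hole 1 5 [549.2 304.2  34. ] exp [543.8 309.9]
board
 rect [579.8  41.6] [213.7 102.6] 19.82 z [18.4 19.7 21. ]
dowel -1 55 [510.7  18.7  34.9] [511.1  18.4  35.8] 38.9163413264655 exp [511.   19.9]
dowel 1 52 [585.1  44.7  34.6] [585.6  44.6  35.9] 39.29676551257205 exp [586.2  47.3]
side 136
(np.int64(295), np.int64(179)) [114.7  -2.  159.5]
(np.int64(295), np.int64(181)) [114.9  -2.6 153.4]
(np.int64(295), np.int64(182)) [115.4  -2.  149.6]
(np.int64(294), np.int64(183)) [114.8   2.4 143.6]
(np.int64(299), np.int64(183)) [128.2  -1.3 143.1]
(np.int64(292), np.int64(184)) [108.6   1.6 142.2]
(np.int64(297), np.int64(184)) [119.7  -6.6 145. ]
(np.int64(302), np.int64(184)) [136.   -4.6 140.2]
(np.int64(295), np.int64(185)) [113.7  -6.9 143.3]
(np.int64(300), np.int64(185)) [128.5  -7.6 140.5]
(np.int64(291), np.int64(186)) [
[... 3181 characters left out ...]
]
(np.int64(287), np.int64(313)) [116.    7.1 140. ]
(np.int64(284), np.int64(314)) [111.9   4.8 144.9]
(np.int64(282), np.int64(315)) [111.6   2.5 145.8]
(np.int64(280), np.int64(316)) [ 1.124e+02 -1.000e-01  1.451e+02]
(np.int64(277), np.int64(317)) [112.2  -3.5 145.2]
(np.int64(275), np.int64(318)) [112.3  -6.  145.5]
(np.int64(272), np.int64(319)) [112.8  -9.7 144.6]
(np.int64(289), np.int64(319)) [120.9   6.9 145.2]
(np.int64(286), np.int64(320)) [120.6   3.4 145.3]
(np.int64(283), np.int64(321)) [116.6   1.2 150. ]
(np.int64(280), np.int64(322)) [115.6  -1.9 151. ]
(np.int64(277), np.int64(323)) [116.1  -5.6 150.2]<stdin>:17: RuntimeWarning: Mean of empty slice.
  ret = um.true_divide(
```

View pics/ptr.png

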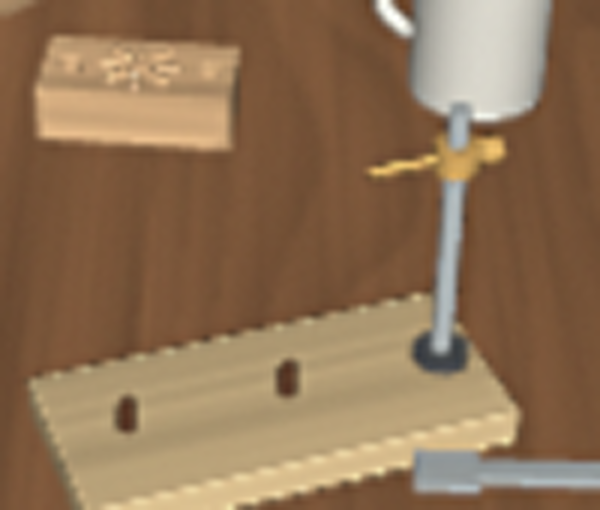

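Block at about (504.3,311), yaw -5°. Seat at about (548.5,31.5), yaw 19.7°. Pointer height is about 137.5 (side 137.5, wrist 138.4, collar top 145-7). Next, the same stand-off view over the dowels and over the block, so camera bias cancels.

```bash
cat >> h.py <<'E'
def shot(k):
    m=camera_model("wrist"); tp=np.array(read_tool_pos()); tr=rot(read_tcp_rot()); p,d=snapshot("wrist"); cv2.imwrite(f"pics/{k}.png",p)
    np.savez(f"{k}.npz",p=p,d=d,P=cloud("wrist",d,m),pos=m["position"],rot=m["rotation"],tp=tp,tr=tr); return p,d,m
def dark(S,c0,z,rad,f=.72):
    """centroid of dark pixels near c0 on plane z (wrist picture)"""
    p,d,m=S; v,u=np.mgrid[:384,:512]; uv=np.stack([u.ravel(),v.ravel()],-1); G=ray_at("wrist",uv,z,m)
    g=cv2.cvtColor(p,cv2.COLOR_BGR2GRAY).ravel(); k=np.hypot(*(G[:,:2]-c0).T)<rad; kk=k&(g<np.median(g[k])*f); return G[kk,:2],uv[kk]
E
python3 - <<'E'
from h import *
def view(k,c,deg,z,h):
    a=np.radians(deg); X=np.array([np.cos(a),np.sin(a)]); p=np.r_[c-40*X,z]
    r.movep(p,down(a+np.pi/2)); r.dwell(.3); S=shot(k); print(k,read_t(),np.round(read_tool_pos(),1)); P=cloud("wrist",S[1],S[2]); return S,P,X
c=np.array([548.5,31.5]); S,P,X=view("wC",c,19.7,190,38)
for s in(-1,1):
    c0=c+s*40*X; D=P[(P[...,2]>26)&(P[...,2]<45)&(np.hypot(P[...,0]-c0[0],P[...,1]-c0[1])<18)]
    for z in (28,33,36): T=D[D[:,2]>z]; print("dowel",s,z,len(T),np.round((T[:,:2].max(0)+T[:,:2].min(0))/2,1),np.round(T.mean(0),1),round(float(D[:,2].max()),1))
Q=P[(P[...,2]>15)&(P[...,2]<24)&(np.hypot(P[...,0]-c[0],P[...,1]-c[1])<130)]; print(cv2.minAreaRect(Q[:,:2].astype(np.float32)))
c=np.array([504.3,311.]); S,P,X=view("wD",c,-5.1,186,34)
for s in(-1,1):
    G,uv=dark(S,c+s*40*X,34,11); print("hole",s,len(G),np.round(G.mean(0),1),np.round((G.max(0)+G.min(0))/2,1),np.round(np.ptp(G,axis=0),1))
Q=P[(P[...,2]>30)&(P[...,2]<36)&(np.hypot(P[...,0]-c[0],P[...,1]-c[1])<80)]; print(cv2.minAreaRect(Q[:,:2].astype(np.float32)))
a=np.hstack([cv2.imread("pics/wC.png"),cv2.imread("pics/wD.png")]); cv2.imwrite("pics/CD.png",cv2.resize(a,(800,300),interpolation=cv2.INTER_AREA))
E
```

```text
wC 3.8667 [511.5  18.4 191. ]
dowel -1 28 84 [511.7  17.4] [510.9  17.   35.1] 39.0
dowel -1 33 71 [511.5  17.2] [511.1  17.1  35.9] 39.0
dowel -1 36 35 [511.4  17.5] [511.6  17.5  37.4] 39.0
dowel 1 28 79 [586.1  44.4] [585.1  43.8  34.6] 39.1
dowel 1 33 59 [586.6  44.4] [585.8  44.1  35.9] 39.1
dowel 1 36 28 [586.4  44.8] [586.5  44.3  37.6] 39.1
((573.923583984375, 40.33443069458008), (203.84298706054688, 100.82127380371094), 19.899442672729492)
wD 5.3667 [464.8 313.8 186. ]
hole -1 98 [464.6 314. ] [465.  314.3] [11.9 10.2]
hole 1 75 [543.8 306.6] [543.6 306.1] [12.  9.]
((505.26776123046875, 311.8023681640625), (56.48097610473633, 110.8081283569336), 85.17296600341797)
```

View pics/CD.png

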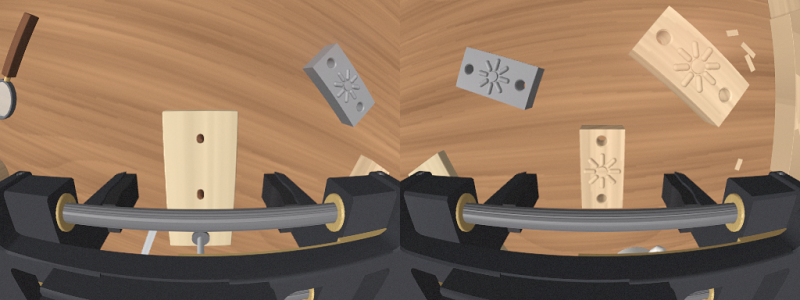

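wC shows dowels at (200,138) and (200,194). wD shows the block holes at (600,141) and (601,197). The fits agree with the earlier ones: dowel spacing 79.7, dowel height about 39. Grasp and seat now.

Run:
```python
from h import *
qb=down(np.radians(85)); qs=down(np.radians(109.9))
r.movep([504.6,311,110],qb); r.move_l([504.6,311,22],rate=120); set_gripper(0.0,25); print("open",read_opening()*88)
r.move_l([504.6,311,110],rate=150); print("open",read_opening()*88,read_contact_force())
r.movep([549,31,110],qs); r.move_l([549,31,66],rate=80); r.dwell(.2); print(read_t(),np.round(read_tool_pos(),2),np.round(read_contact_force(),2))
hit=r.move_l([549,31,42.5],rate=20,max_force=8); print(hit,np.round(read_tool_pos(),2),np.round(read_contact_force(),2),np.round(read_torque(),2),read_t())
```

```text
open 55.55056159013233
open 55.87363058255199 [-0.23931687 -1.09837685 -1.40346754]
9.9917 [549.63  30.93  66.7 ] [ 0.75  0.49 -0.67]
False [549.15  30.99  42.66] [ 0.2  -0.13 -1.72] [0.09 0.01 0.02] 11.3167
```

It went down with no resistance, to the seated height. Release, check the block from above, then look at the loupe.

Run:
```python
from h import *
r.move_l([549,31,41],rate=20,max_force=10); print("press",np.round(read_tool_pos(),2),np.round(read_contact_force(),2))
set_gripper(0.9); r.move_l([549,31,130],rate=150)
a=np.radians(19.9);X=np.array([np.cos(a),np.sin(a)]); r.movep(np.r_[np.array([549,31])-40*X,207],down(a+np.pi/2)); r.dwell(.3); S=shot("wE"); P=cloud("wrist",S[1],S[2])
c=np.array([549,31.]); Q=P[(P[...,2]>48)&(P[...,2]<62)&(np.hypot(P[...,0]-c[0],P[...,1]-c[1])<80)]
print("block",cv2.minAreaRect(Q[:,:2].astype(np.float32)),np.percentile(Q[:,2],[5,25,50,75,95]))
L=np.c_[(Q[:,:2]-c)@X,(Q[:,:2]-c)@[-X[1],X[0]],Q[:,2]]; F=L[L[:,2]<55.5]; co,*_=np.linalg.lstsq(np.c_[F[:,:2],np.ones(len(F))],F[:,2],rcond=None); print("plane",co)
# loupe
P=np.load("top_P.npy"); M=(P[...,2]>7)&(P[...,2]<40)&(abs(P[...,0]-500)<130)&(abs(P[...,1]+320)<60); Q=P[M]; H=Q[Q[:,2]>18]
print("top handle",cv2.minAreaRect(H[:,:2].astype(np.float32)))
lens=np.array([558.8,-327.]);g=np.array([461,-313.]);
a=np.radians(-8);X=np.array([np.cos(a),np.sin(a)]); r.movep(np.r_[g-40*X,190],down(a+np.pi/2)); r.dwell(.3); S=shot("wF");print(read_t())
P=cloud("wrist",S[1],S[2]); M=(P[...,2]>17)&(P[...,2]<30)&(np.hypot(P[...,0]-g[0],P[...,1]-g[1])<75); print("wrist handle",cv2.minAreaRect(P[M][:,:2].astype(np.float32)),np.median(P[M],0))
a=np.hstack([cv2.imread("pics/wE.png"),cv2.imread("pics/wF.png")]); cv2.imwrite("pics/EF.png",cv2.resize(a,(800,300),interpolation=cv2.INTER_AREA))
```

```text
press [549.37  31.    42.31] [-3.3  -0.12  6.29]
block ((549.3652954101562, 30.02960968017578), (109.71583557128906, 56.501277923583984), 20.02508544921875) [52.52397181 53.32556194 53.85236208 54.49013467 56.48285601]
plane [ 1.28024338e-03 -1.07021336e-03  5.36887264e+01]
top handle ((501.15087890625, -329.5013732910156), (64.9653549194336, 184.41534423828125), 89.21351623535156)
15.25
wrist handle ((468.4281005859375, -319.85089111328125), (25.520610809326172, 121.13172912597656), 81.2219009399414) [ 458.86773444 -316.38851498   23.64826935]
```

View pics/EF.png

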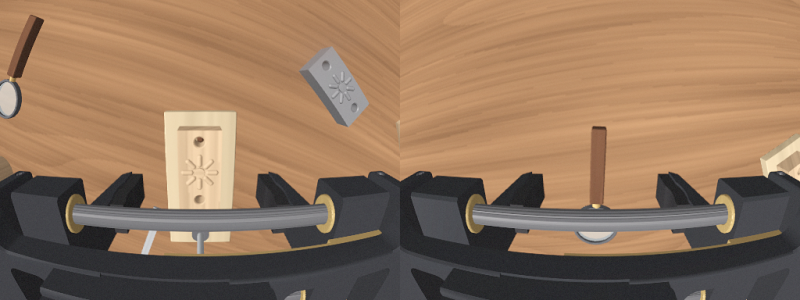

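wE shows the block seated (200,170), top plane at 53.7 and flat to 1.3 mrad. wF shows the loupe handle around (597,165) with the lens hidden behind the bar. One look from further back will fix the lens.

Run:
```python
from h import *
g=np.array([462,-317.]);a=np.radians(-8.8);X=np.array([np.cos(a),np.sin(a)]);N=np.array([-X[1],X[0]])
r.movep(np.r_[g-110*X,200],down(a+np.pi/2)); r.dwell(.3); S=shot("wG"); print(read_t())
for k in("wF","wG"):
    P=np.load(k+".npz")["P"]; L=np.concatenate([(P[...,:2]-g)@np.stack([X,N],1),P[...,2:]],-1)
    H=L[(L[...,2]>19)&(L[...,2]<29)&(abs(L[...,0])<52)&(abs(L[...,1])<25)]; f=np.polyfit(H[:,0],H[:,1],1)
    E=L[(L[...,2]>19)&(L[...,2]<29)&(abs(L[...,0])<80)&(abs(L[...,1])<25)]
    print(k,"axis slope/off",f,"along",np.percentile(E[:,0],[0,1,99,100]),"wid",np.percentile(H[:,1]-np.polyval(f,H[:,0]),[2,98]),"z",np.median(H[:,2]))
    R_=L[(L[...,2]>5.5)&(L[...,2]<28)&(L[...,0]>62)&(L[...,0]<145)&(abs(L[...,1])<50)]
    if len(R_)>50: print(" ring",len(R_),cv2.minEnclosingCircle(R_[R_[:,2]>8][:,:2].astype(np.float32)),R_[:,:2].min(0),R_[:,:2].max(0),np.percentile(R_[:,2],[5,50,95]))
P=np.load("top_P.npy"); L=np.concatenate([(P[...,:2]-g)@np.stack([X,N],1),P[...,2:]],-1)
H=L[(L[...,2]>12)&(L[...,2]<29)&(abs(L[...,0])<52)&(abs(L[...,1])<25)]; print("top",np.polyfit(H[:,0],H[:,1],1),H[:,0].min())
R_=L[(L[...,2]>7)&(L[...,2]<25)&(L[...,0]>62)&(L[...,0]<145)&(abs(L[...,1])<50)]; print(cv2.minEnclosingCircle(R_[:,:2].astype(np.float32)))
```

```text
15.9833
wF axis slope/off [-0.01869623  0.34047103] along [-53.77584782 -53.07585486  53.41344766  65.80133531] wid [-9.54771689  9.50729459] z 23.69592005405042
 ring 822 ((98.99544525146484, -1.328052043914795), 36.93693923950195) [ 62.16712681 -34.76503068] [135.16398968  31.48163026] [ 9.79531433 13.83584425 18.15695481]
wG axis slope/off [-0.01606818  0.5058514 ] along [-53.78002996 -53.31151382  56.13727195  74.55908138] wid [-9.37439179  9.57091175] z 23.588129142908258
 ring 930 ((92.93517303466797, -1.8128929138183594), 35.38125991821289) [ 62.15238666 -37.19374953] [100.16973358  33.56796098] [ 9.63348529 13.44351747 18.12367369]
top [-0.01912596  3.95308349] -51.56816554729896
((98.75188446044922, 1.9325637817382812), 48.120018005371094)
```

Run:
```python
from h import *
a=np.radians(-9.8); g=[462.6,-316.6]
r.movep(g+[110],down(a+np.pi/2)); r.move_l(g+[19.5],rate=100,max_force=15); print(np.round(read_tool_pos(),2)); set_gripper(0.0,35); print("open",read_opening()*88)
r.move_l(g+[200],rate=120); print("open",read_opening()*88,np.round(read_contact_force(),2))
a=np.radians(19.9);X=np.array([np.cos(a),np.sin(a)]); p=np.array([549,30.8])-99*X
r.movep(np.r_[p,200],down(a+np.pi/2)); r.move_l(np.r_[p,145],rate=60); r.dwell(.5); print(read_t(),np.round(read_tool_pos(),2),np.round(read_torque(),2))
seat=np.array([549,31.])
S=shot("wH")
for n in("top","side","wrist"):
    if n=="wrist": P=cloud("wrist",S[1],S[2]);
    else: p,d=snapshot(n); P=cloud(n,d); cv2.imwrite(f"pics/{n}1.png",p)
    L=np.concatenate([(P[...,:2]-seat)@np.stack([X,[-X[1],X[0]]],1),P[...,2:]],-1)
    R_=L[(L[...,2]>115)&(L[...,2]<158)&(L[...,0]>-45)&(L[...,0]<55)&(abs(L[...,1])<55)]
    if len(R_): print(n,len(R_),np.round(R_.min(0),1),np.round(R_.max(0),1),np.percentile(R_[:,2],[2,25,50,75,98]))
    if len(R_): print(np.linalg.lstsq(np.c_[R_[:,:2],np.ones(len(R_))],R_[:,2],rcond=None)[0])
    H=L[(L[...,2]>140)&(L[...,2]<158)&(L[...,0]>-165)&(L[...,0]<-45)&(abs(L[...,1])<11)]; print(" handle",len(H))
p=cv2.imread("pics/side1.png")[120:270,160:340]; q=cv2.imread("pics/wH.png")
cv2.imwrite("pics/end.png",np.hstack([cv2.resize(p,(400,333),interpolation=2),cv2.resize(q,(400,333))]))
```

```text
[ 463.15 -317.06   20.2 ]
open 19.731404372459533
open 19.951014187257584 [ 0.5   0.58 -0.97]
23.0167 [455.93  -2.9  145.05] [ 0.02  0.05 -0.02]
top 263 [-23.9 -33.1 129.4] [ 36.4  37.1 148.8] [131.86452868 136.82536218 139.00967846 141.9789208  147.42856861]
[ 3.45396347e-02 -7.83606377e-03  1.38945911e+02]
 handle 46
side 422 [-40.2 -37.8 128.3] [ 34.8  36.5 143.9] [132.04857015 136.7364584  137.87805855 139.81011925 143.08846128]
[7.14948701e-03 2.52139096e-02 1.38230891e+02]
 handle 86
 handle 6902
```

View pics/end.png

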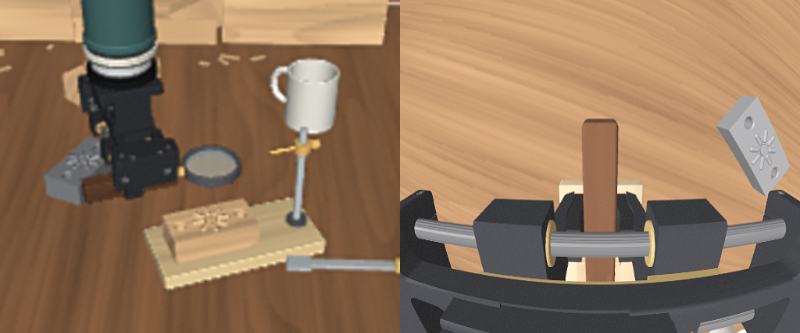

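The picture shows the loupe level, its lens (210,165 left half) above the seated block, the pointer intact and nothing else disturbed. In the same side camera the lens is at z about 138, against 137.4 for the pointer, and centred to about 3 mm. Handing in.

Run:
```python
from station import *
print(read_opening()*88,read_joint_velocities().round(4) if hasattr(read_joint_velocities(),'round') else read_joint_velocities(),read_t()); ticket.close_job()
```

```text
19.749446064191655 [-0.0002  0.0004  0.0018  0.0002 -0.0007 -0.    ] 23.1667
the job is handed in; nothing more can be done
```

I seated the small light block on both dowels and let go of it. I then picked up the loupe by its handle and handed the job in while holding it over the block, at 23.2 s. The job reports no verdict, so the results below are my own checks.

- **Block:** it slid onto the dowels without resistance. From above, its centre was about 1 mm from the seat point and its turn within about 0.2° of the board. Its top was flat at 53.7 mm (54 expected when fully down).
- **Loupe:** it was held at 19.7 mm jaw opening, with the joints practically still. In the side camera the lens was about 3 mm off the block's centre, at about 138 mm height against 137.4 mm for the pointer. Fitted tilt was at most about 0.035 rad.
- **Left alone:** I checked the pointer and mug only by eye in the last picture; both looked unmoved. I did not re-measure the mallet or gouge.

**Disagreements:** the top and wrist cameras differed by about 2.5 mm sideways on the board and about 3.5 mm on the loupe. I used the wrist values. After the grasp, the wrist camera could not see the lens, so that last check rests on the side and top cameras. The top camera saw only part of the ring, and gave 139 mm for its height.

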